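# Unstack filter cassettes into their seats

### The job

Take the stack of three round filter cassettes apart and seat each one flat in the pocket of its own size: the small and the medium cassette in the two plain blocks (smaller and larger pocket), the large one in the gated holder. The holder's gate bar has to be slid aside for this and slid fully shut again over the large cassette. Leave the white jar standing where it is.

Things in the scene. Friction and masses are not known exactly. Their poses are not given: they have to be found in the camera images.
- cassette_small: Small filter cassette: round grey disc 42 mm in diameter and 26 mm high with a white filter face on top. Origin at the centre of its underside, z up through the white face. At the start it lies on top of the stack, centred on the medium one. 70 g nominal.
- cassette_medium: Medium filter cassette: round grey disc 54 mm in diameter and 26 mm high with a white filter face on top. Origin at the centre of its underside, z up through the white face. At the start it lies in the middle of the stack, centred on the large one. 110 g nominal.
- cassette_large: Large filter cassette: round grey disc 66 mm in diameter and 26 mm high with a white filter face on top. Origin at the centre of its underside, z up through the white face. At the start it lies on the worktop, at the bottom of the stack. 160 g nominal.
- seat_small: Seat of the small cassette. Square aluminium block 84 x 84 x 12 mm, fixed to the bench, with one round pocket 58 mm in diameter and 6 mm deep. Origin at the centre of its underside, so the pocket floor is 6 mm and the block's top 12 mm above it; z up.
- seat_medium: Seat of the medium cassette. Square aluminium block 96 x 96 x 12 mm, fixed to the bench, with one round pocket 70 mm in diameter and 6 mm deep. Origin at the centre of its underside, so the pocket floor is 6 mm and the block's top 12 mm above it; z up.
- holder: Fixed aluminium holder of the large cassette. Base 12 mm thick, y = -54 to +120 mm. Round pocket 82 mm in diameter, floor 6 mm above the underside, centred on the origin (on the underside, z up). Guides 46 mm high at x = +-50 to +-64 mm, y = -36 to +120 mm, carry a gate bar that slides along y: shut it crosses the pocket's middle, open it leaves the pocket's y sides clear for fingers.
- gate (a joint): Position of the gate bar in m, along the holder's +y: 0 = fully shut (bar over the centre of the pocket, against its stop), 0.09 = fully open (against its other stop). It starts between 0 and 0.03. It moves with about 1.5 N of friction and stays where it is left.
- gate_grip (a point): Middle of the black tab on the gate bar, to take from above: 55 mm above the holder's underside, over the bar's middle; axes as the holder's. Tab 14 mm thick along y (sliding direction), 30 mm along x, from 39.5 to 69.5 mm above the underside. Bar below it: 24 mm along y, 33.5 to 39.5 mm above the underside, clear of a seated cassette (top at 32 mm).
- jar: White lidded jar with a green band, 66 mm in diameter, 88 mm high, about 240 g, standing loose among the work; to be left standing where it is. Origin at the centre of its underside, z up.
Things that resemble listed ones, but are neither listed nor needed, are in the scene too. Leave any orange or yellow look-alike of the cassette_medium alone.

How it is judged:
By the outcome, as a careful person would: the job done as asked, in the order asked, and still so for the second after the job is handed in, with the robot touching nothing.
It also fails if it takes over 128 s, if anything falls off the work surface, if the arm or the gripper's body presses on something with over 40 N, if the wrist force passes 120 N, or if a joint passes its speed limit or range.

### The arm

A 6-joint arm with a two-finger parallel gripper is mounted at the origin on a cart in front of the work surface, level with it; the furniture and walls round the work are solid. World frame = base frame: x ahead of the robot, y to its left, z up, the work surface at z = 0. Lengths are in m, angles in rad, forces in N, time in s.
With the tool pointing down it reaches from about 0.4 to 0.825 m from the base axis. Payload 7 kg.
Tool frame: the origin (TCP) lies midway between the tips of the shut fingers; the grasp point (between the pads) lies 19 mm behind it (grip_point_offset is the distance from the TCP to the grasp point, in m); z points along the fingers, y is the line along which they close (so a half turn about z gives the same grasp; the last joint's range is limited). The gripper opens to 88 mm and grips with 3 to 60 N. Pads are 19 mm wide; open, the fingers measure 130 mm over their backs; the gripper's body (78 mm by 193 mm) begins 47 mm behind the grasp point.
Start: joints at [1.475, 0.359, 0.012, 0, -1.224, -0.288], TCP at [0.253, 0.626, 0.227] pointing down, gripper open.
Joint ranges: [-3.07, 3.07], [-1.43, 2.12], [-1.02, 1.25], [-3.03, 1.67], [-3.05, -0], [-3.03, 3.03]. Speed limits (rad/s): [2.39, 2.39, 3.01, 3.14, 3.14, 3.14].

### API

Orientations are given as [roll, pitch, yaw] about the fixed x, y, z axes, in that order (R = Rz(yaw) Ry(pitch) Rx(roll)).
In Python, from station import get_state, grab_frame, camera_params, job_done, grip_point_offset gives the robot as it stands.
- The arm moves only by the shell command python3 -m creep 'ROWS' [FORCE]. ROWS is JSON, a list that holds one entry, the list of rows, each a list of 7 numbers: the finger opening in cm, from 0 to 8.76, then the shift along the tool's x, y, z in cm, then the turn, a rotation vector about the tool's x, y, z in rad. In form: [[[fingers, tx, ty, tz, wx, wy, wz], ...]]. A call has 1 to 20 rows; each row is the pose to reach, as a shift and turn from the pose commanded when the call began, along the tool's axes at that moment; what a row does not reach only later rows make up. A row lasts 1/8 s, in which the tool goes at most 62.5 mm and 10.7 degrees, less where a joint would pass 70% of its speed; a pose out of reach is approached as far as the arm can. A call with a gripper value outside its range is refused whole. The fingers move at their own pace and stop on an object; FORCE is the grip in N (left out, the last holds). Time passes only in rows, so rows that repeat a pose let the fingers close. It gives the time, the measured TCP pose, the force, the opening and the grip force at its end, in the units of the state.
- get_state(): the state, without advancing time (a new reading comes with each control period).
- grab_frame(name): name is "scene" or "top" or "wrist"; returns the picture (480x640x3 uint8, blue, green, red); there is no depth.
- camera_params(name): a dict with "vertical_fov" (degrees; the focal length in pixels is half the picture's height over the tangent of half this angle, whatever the lens; pixels are square), "cx", "cy" (the principal point, pixels), "view" (4x4, takes a point from world to camera coordinates). Camera axes: x right, y down, z forward; pixel columns grow to the right and rows downward; lengths in m; the calibration is good to about 2 mm. A picture is of the moment at which its call begins: read the wrist's pose just before it. camera_params takes no time and is no camera call; for the wrist camera it gives the pose at the moment of the call.
- job_done(): hands the job in; it is judged then, once.
The state is a dict: "t": time; "q": joint angles; "qd": joint speeds; "joint_efforts": joint torques, N m; "eef_pos": TCP position; "ee_rot": TCP orientation; "force": force on the tool from outside, world axes, zero at the start; "moment": the same for the moment, N m; "width": finger opening in m; "gripper_force": force on a finger pad.
Only numpy, scipy, OpenCV 4.12 (cv2) and the standard library are available. Lean on these libraries where they do the work, as an engineer would, in place of code of your own. Each camera call takes 0.05 s, during which the arm holds its last target. There are 200 camera calls.

## Working session

There is one attempt and no reset: what is moved stays moved. The work goes in short steps, Python scripts to look and compute and a shell command to move; the robot and the scene stay as the last step left them, time stands still between calls to the robot, and variables do not carry over. Pictures are saved under pics/ and viewed, at most 14 in all, crops included, and the job is handed in when it is done.

```bash
ls; mkdir -p pics
python3 - <<'E'
from station import *
import cv2,numpy as np
np.set_printoptions(precision=4,suppress=True)
s=get_state();print(s['t'],s['eef_pos'],s['ee_rot'],s['width'],s['force'],grip_point_offset if not callable(grip_point_offset) else grip_point_offset())
for n in ('scene','top'):
    p=camera_params(n);print(n,p['vertical_fov'],p['cx'],p['cy'],np.array(p['view']).tolist(),[k for k in p])
    cv2.imwrite(f'pics/{n}0.png',grab_frame(n))
E
```

```text
pics
0.0 [0.2526 0.6254 0.2256] [ 3.1399 -0.0001 -0.3839] 0.0877547744742429 [ 0.4116  0.2991 -0.501 ] 0.0188
scene 57.51938136606983 319.47032259084807 238.51436172306538 [[0.745944235262013, -0.6658295865472331, -0.015432419049229294, -0.5561982970454479], [-0.40151606702478354, -0.4310990313280712, -0.8080460835304805, 0.14145869150013832], [0.5313680888050393, 0.6089536820369338, -0.5889171141453954, 1.156841515408614], [0.0, 0.0, 0.0, 1.0]] ['vertical_fov', 'cx', 'cy', 'view']
top 51.882275509433356 318.45445999447 238.5536138846966 [[-0.06583022263573603, -0.9978227388673842, -0.004020396363761118, -0.2509261537152499], [-0.9750272628384804, 0.06518172746568567, -0.21230444914388905, 0.5544602049446516], [0.2121042632985733, -0.010056053091615728, -0.9771953015067092, 1.1871067939365694], [0.0, 0.0, 0.0, 1.0]] ['vertical_fov', 'cx', 'cy', 'view']
```

View pics/scene0.png

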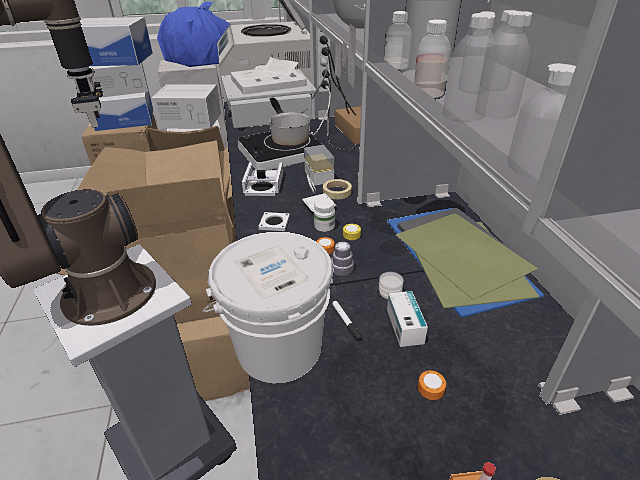

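View pics/top0.png

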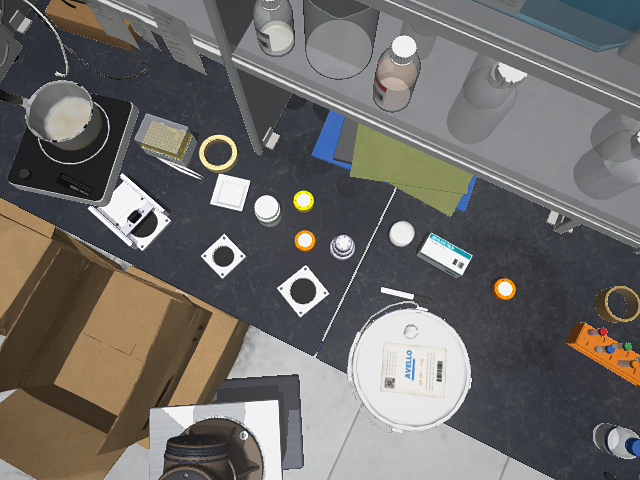

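Scene and top views. In the top view, the grey stack with the white top is at about (342,246). The look-alikes are orange at (305,240) and (504,289), yellow at (303,201), and a white round lid at (401,234). The jar is at (267,210). The seats are at (223,256) for small and (303,291) for medium, with the holder at (130,212). I choose the grey stack and will check it in a close crop.

```bash
cat > h.py <<'E'
from station import *
import cv2,numpy as np
np.set_printoptions(precision=4,suppress=True)
def cam(n):
    p=camera_params(n);f=240/np.tan(np.radians(p['vertical_fov'])/2)
    return f,p['cx'],p['cy'],np.array(p['view'])
def cast(c,uv,z):
    f,cx,cy,V=c;uv=np.atleast_2d(uv).astype(float)
    d=np.c_[(uv[:,0]-cx)/f,(uv[:,1]-cy)/f,np.ones(len(uv))]@V[:3,:3]
    o=-V[:3,:3].T@V[:3,3]
    return o+d*((z-o[2])/d[:,2])[:,None]
def proj(c,P):
    f,cx,cy,V=c;q=np.atleast_2d(P)@V[:3,:3].T+V[:3,3]
    return q[:,:2]/q[:,2:]*f+[cx,cy]
def snap(n,name):
    c=cam(n);im=grab_frame(n);cv2.imwrite(f'pics/{name}.png',im);return c,im
E
python3 - <<'E'
from h import *
im=cv2.imread('pics/top0.png');c=cam('top')
cv2.imwrite('pics/top0c.png',cv2.resize(im[165:325,80:370],None,fx=2.75,fy=2.75,interpolation=cv2.INTER_CUBIC))
g=cv2.cvtColor(im,cv2.COLOR_BGR2GRAY)
m=(g>150).astype(np.uint8)
cs,h=cv2.findContours(m,cv2.RETR_CCOMP,cv2.CHAIN_APPROX_NONE)
for k,(q,hh) in enumerate(zip(cs,h[0])):
    a=cv2.contourArea(q);(x,y),w,_=cv2.minAreaRect(q)
    if 60<a<2500 and 80<x<380 and 165<y<330:
        print(k,hh[3],a,x,y,w,cast(c,(x,y),.012)[0,:2],cv2.minAreaRect(q)[2])
for n,uv,z in (('stack',(342,243),.078),('jar',(267,205),.088),('orange',(305,240),.026),('yel',(303,201),.026),('bucket',(410,365),.2)):print(n,cast(c,uv,z))
E
```

```text
250 -1 1278.0 188.69004821777344 319.04718017578125 (135.25567626953125, 59.159542083740234) [0.3603 0.0545] 62.22037887573242
310 -1 1358.5 302.6707458496094 290.4634704589844 (37.79405212402344, 37.950225830078125) [ 0.4136 -0.2382] 51.34019470214844
314 310 563.5 302.7500305175781 290.7500305175781 (26.162948608398438, 26.870058059692383) [ 0.4128 -0.2384] 45.0
320 -1 62.5 98.90000915527344 250.20001220703125 (33.093807220458984, 4.0249223709106445) [0.554  0.2873] 26.56505012512207
322 -1 340.5 342.18463134765625 247.32308959960938 (22.822391510009766, 24.0627384185791) [ 0.5193 -0.3479] 60.2551155090332
325 322 78.5 339.95648193359375 251.16587829589844 (22.846858978271484, 10.720074653625488) [ 0.5095 -0.3413] 22.833654403686523
329 -1 996.0 222.75001525878906 255.75001525878906 (31.819805145263672, 32.52690887451172) [ 0.5177 -0.0358] 45.0
334 329 369.5 223.25001525878906 255.75001525878906 (21.21320343017578, 21.92030906677246) [ 0.5176 -0.0371] 45.0
353 -1 279.0 304.5 240.0 (18.0, 19.0) [ 0.5454 -0.2508] 90.0
361 -1 127.5 349.65380859375 283.07427978515625 (1.9253196716308594, 126.57408905029297) [ 0.4245 -0.36  ] 25.769329071044922
384 -1 491.5 266.5 208.0 (26.0, 25.0) [ 0.639  -0.1552] 90.0
395 -1 285.5 303.5 200.0 (18.0, 19.0) [ 0.6546 -0.2547] 90.0
409 -1 979.0 229.7941436767578 191.8235321044922 (33.469913482666016, 32.257240295410156) [ 0.6906 -0.0589] 14.03624439239502
434 411 150.5 134.00001525878906 216.5 (10.60660171508789, 17.677669525146484) [0.6392 0.1968] 45.0
435 411 510.0 145.00001525878906 227.00003051757812 (18.384775161743164, 41.01219177246094) [0.6085 0.1674] 45.0
446 -1 106.0 178.5689697265625 167.3275909423828 (47.72370529174805, 5.756555557250977) [0.7693 0.0779] 21.801410675048828
stack [[ 0.5173 -0.3445  0.078 ]]
jar [[ 0.6247 -0.1639  0.088 ]]
orange [[ 0.5423 -0.2524  0.026 ]]
yel [[ 0.6477 -0.2534  0.026 ]]
bucket [[ 0.2201 -0.4608  0.2   ]]
```

View pics/top0c.png

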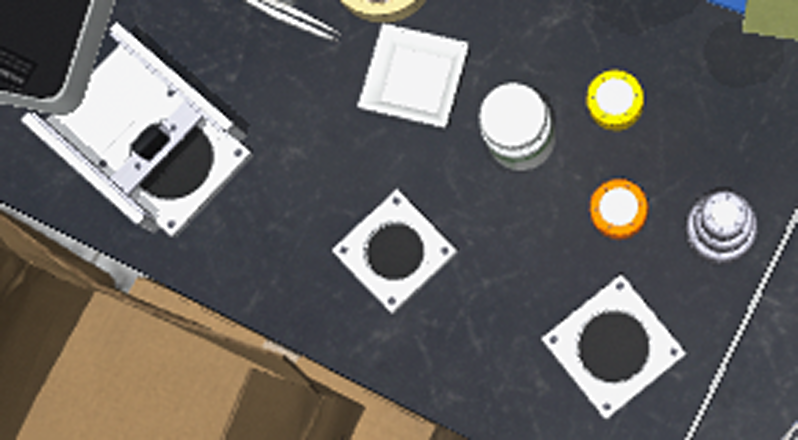

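The crop shows the stack of grey tiers at crop (722,213), clearly different from the solid orange and yellow discs. The holder has its bar partly open, with the tab at crop (152,142). I'll go to the gate first, with a wrist look on the way.

```bash
cat >> h.py <<'E'
from scipy.spatial.transform import Rotation as Ro
def tool():
    s=get_state();return np.array(s['eef_pos']),Ro.from_euler('xyz',s['ee_rot']).as_matrix()
def goto(x,y,z,yaw=None):
    """TCP to world x,y,z (and yaw): shift in cm and turn in tool axes, half turn folded"""
    p,R=tool();t=R.T@(np.array([x,y,z])-p)*100
    out=[t]
    if yaw is not None:
        Rt=Ro.from_euler('xyz',[np.pi,0,yaw]).as_matrix();out.append(Ro.from_matrix(R.T@Rt).as_rotvec())
    print('shift cm',t.round(2),'turn',out[1:])
E
python3 - <<'E'
from h import *
p,R=tool();f,cx,cy,V=cam('wrist');o=-V[:3,:3].T@V[:3,3]
print('cam in tool',R.T@(o-p),'axes',(R.T@V[:3,:3].T),f)
goto(.58,.25,.30)
goto(.52,.1,.30)
E
```

```text
cam in tool [ 0.0722  0.0003 -0.1594] axes [[ 0.0001 -0.9629 -0.2698]
 [ 1.      0.0001 -0.    ]
 [ 0.     -0.2698  0.9629]] 344.6599427325724
shift cm [44.42 22.56 -7.39] turn []
shift cm [44.47 38.72 -7.36] turn []
```

```bash
python3 -m creep '[[[8.7,6,3,-6,0,0,0],[8.7,50,31,-7,0,0,0],[8.7,50,31,-7,0,0,0],[8.7,50,31,-7,0,0,0],[8.7,50,31,-7,0,0,0],[8.7,50,31,-7,0,0,0],[8.7,50,31,-7,0,0,0],[8.7,50,31,-7,0,0,0],[8.7,50,31,-7,0,0,0],[8.7,50,31,-7,0,0,0],[8.7,50,31,-7,0,0,0],[8.7,50,31,-7,0,0,0],[8.7,50,31,-7,0,0,0]]]'
python3 - <<'E'
from h import *
c,im=snap('wrist','w1');print(tool())
g=cv2.cvtColor(im,cv2.COLOR_BGR2GRAY)
cs,h=cv2.findContours((g>140).astype(np.uint8),cv2.RETR_CCOMP,cv2.CHAIN_APPROX_NONE)
for k,(q,hh) in enumerate(zip(cs,h[0])):
    a=cv2.contourArea(q);r=cv2.minAreaRect(q)
    if a>500: print(k,hh[3],a,np.round(r[0]),np.round(r[1]),cast(c,r[0],.012)[0,:2])
E
```

```text
t: 1.72
eef_pos: [0.5998, 0.152, 0.2965]
ee_rot: [3.142, 0.0, -0.383]
force: [0.1, 0.6, -0.1]
width: 0.087
gripper_force: 0.0
(array([0.5998, 0.1521, 0.2966]), array([[ 0.9278, -0.3731, -0.    ],
       [-0.3731, -0.9278,  0.0001],
       [-0.    , -0.0001, -1.    ]]))
171 -1 889.5 [ 86. 259.] [67. 30.] [0.646  0.4721]
215 -1 653.0 [241. 229.] [128.   9.] [0.6051 0.26  ]
244 -1 1226.5 [616. 226.] [85. 46.] [ 0.4251 -0.2017]
246 -1 4136.0 [476. 208.] [64. 71.] [ 0.5167 -0.036 ]
251 246 1468.5 [475. 209.] [42. 44.] [ 0.5164 -0.0345]
260 -1 8812.5 [265. 177.] [151.  93.] [0.6554 0.2019]
314 -1 6338.0 [461.  64.] [89. 79.] [ 0.689 -0.064]
320 -1 4010.0 [619.  60.] [ 57. 115.] [ 0.6238 -0.2362]
324 -1 895.0 [404.  11.] [22. 75.] [ 0.7653 -0.0196]
328 -1 521.0 [87. 82.] [ 77. 167.] [0.8353 0.352 ]
329 -1 4208.5 [32. 44.] [88. 63.] [0.8941 0.3895]
```

View pics/w1.png

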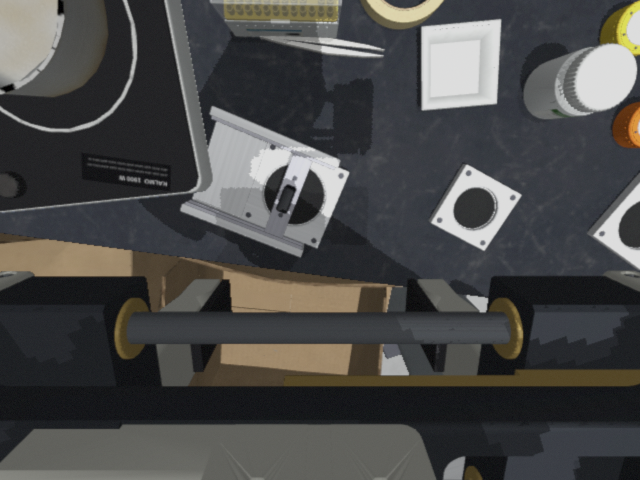

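The wrist view shows the holder with its pocket near (295,195) and the tab at (287,198), the bar running through it, and the small seat at (476,208). The fingers hide everything below row 270. I'll crop closer on the holder.

Run:
```python
from h import *
im=cv2.imread('pics/w1.png')
cv2.imwrite('pics/w1c.png',cv2.resize(im[100:260,170:370],None,fx=4,fy=3.75,interpolation=cv2.INTER_CUBIC))
```

```text
(no output)
```

View pics/w1c.png

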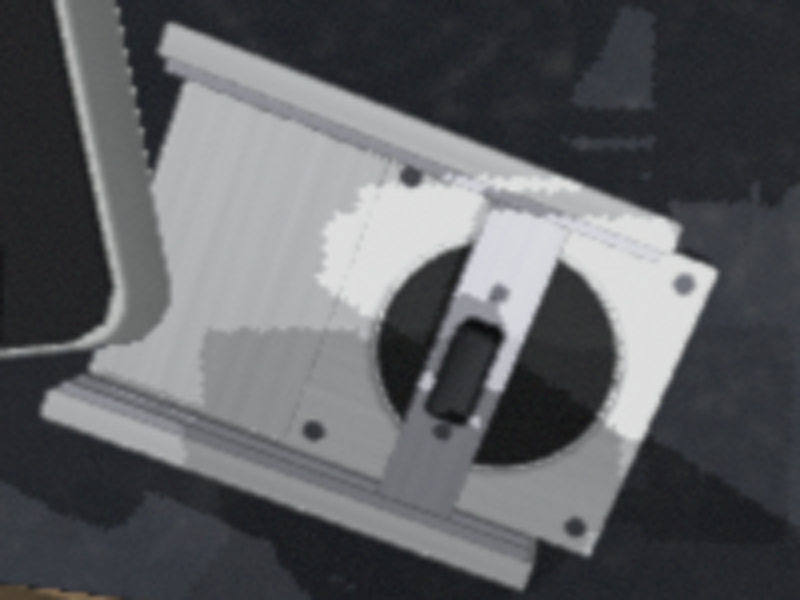

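The crop shows the holder clearly. The pocket rim spans about 378–622 by 238–465 in crop pixels, the upper guide edge runs (168,22)–(680,225), and the base front edge runs (717,270)–(590,555). The bar edges are (487,210)–(383,490) and (568,232)–(455,515).

Run:
```python
from h import *
c=cam('wrist')
C=lambda pts:np.array(pts,float)/[4,3.75]+[170,100]
rim=cast(c,C([(378,340),(622,360),(600,275),(580,258),(600,430),(560,458),(500,466),(390,288),(410,265),(450,243)]),.012)[:,:2]
A=np.c_[2*rim,np.ones(len(rim))];s=np.linalg.lstsq(A,(rim**2).sum(1),rcond=None)[0]
o=s[:2];print('pocket',o,'r',np.sqrt(s[2]+o@o))
ang=lambda d:np.degrees(np.arctan2(d[1],d[0]))
a=cast(c,C([(680,225),(168,22)]),.046)[:,:2];print('guide dir y',ang(a[1]-a[0]),np.linalg.norm(a[1]-a[0]))
b=cast(c,C([(717,270),(590,555)]),.012)[:,:2];print('front dir x+90',ang(b[0]-b[1])+90,np.linalg.norm(b[0]-b[1]),b)
l=cast(c,C([(487,210),(383,490)]),.0395)[:,:2];r=cast(c,C([(568,232),(455,515)]),.0395)[:,:2]
print('bar',ang(l[0]-l[1])+90,ang(r[0]-r[1])+90)
yaw=np.radians(ang(a[1]-a[0]));y=np.array([np.cos(yaw),np.sin(yaw)]);x=np.array([y[1],-y[0]])
M=(b.mean(0)-o);print('front y',M@y,M@x,'bar y',(l-o)@y,(r-o)@y, 'guide x',(a-o)@x,(a-o)@y)
t=cast(c,C([(467,370)]),.0695)[0,:2];print('tab',t,(t-o)@y,(t-o)@x)
c2=cam('top')
im=cv2.imread('pics/w1.png');g=cv2.cvtColor(im,cv2.COLOR_BGR2GRAY)
```

```text
pocket [0.6213 0.1749] r 0.04059548450679383
guide dir y 45.851459643382526 0.15495892147258683
front dir x+90 46.25606105968346 0.10822946799974997 [[0.6216 0.1008]
 [0.5434 0.1756]]
bar 47.31883370715489 46.853029012090275
front y -0.0533746442477556 -0.0022652023767044914 bar y [0.0199 0.0174] [-0.0046 -0.0064] guide x [0.0615 0.0615] [-0.0339  0.1211]
tab [0.6261 0.1795] 0.006588063535342867 0.00020473818966400834
```

Run:
```python
from h import *
c=cam('wrist');C=lambda pts:np.array(pts,float)/[4,3.75]+[170,100]
o=np.array([.6206,.1756]);th=np.radians(46.3);y=np.array([np.cos(th),np.sin(th)]);x=np.array([y[1],-y[0]])
for z in(.0,.04,.07):
    h=cast(c,np.r_[C([(165,300),(130,100),(100,345)]),[(205,180),(175,0)]],z)[:,:2]-o;print(z,np.c_[h@x,h@y].tolist())
for z in(.1,.15,.2):
  q=cast(cam('top'),[(104,130),(75,155)],z)[:,:2]-o;print('pot',np.c_[q@x,q@y])
print(get_state()['q'])
goto(.626,.179,.12,.808);goto(.626,.179,.044,.808)
```

```text
0.0 [[-0.02450972427943175, 0.10893107751960467], [0.03501363037903642, 0.1385961832947391], [-0.047522189056536435, 0.1242607985402008], [-0.027546682602255828, 0.11652541885310291], [0.15622482879342411, 0.2075985020532756]]
0.04 [[-0.016363765189011188, 0.09895617518071113], [0.03793874605005746, 0.12601932961824786], [-0.0373577873567389, 0.11294131349808381], [-0.01913434934717866, 0.10588441045881034], [0.14851840846936723, 0.18896939705659496]]
0.07 [[-0.010254295871195803, 0.09147499842654097], [0.0401325828033232, 0.11658668936087944], [-0.02973448608189075, 0.10445169971649604], [-0.012825099405870854, 0.0979036541630909], [0.14273859322632462, 0.17499756830908447]]
pot [[0.1179 0.2074]
 [0.0224 0.2154]]
pot [[0.1154 0.1745]
 [0.024  0.1822]]
pot [[0.1129 0.1417]
 [0.0255 0.149 ]]
[ 0.5635  0.2312 -0.0077 -0.0001 -1.3318  0.625 ]
shift cm [ 1.43 -3.47 17.66] turn [array([-0.0001, -0.    , -1.1904])]
shift cm [ 1.43 -3.47 25.26] turn [array([-0.0001, -0.    , -1.1904])]
```

Run:
```python
from h import *
a=cam('top');b=cam('wrist')
for z in (0,.02,.04,.06,.08,.1):print(z,cast(a,[(104,200)],z)[0,:2],cast(b,[(203,188)],z)[0,:2])
t=cv2.imread('pics/top0.png')[150:270,60:180];s=cv2.imread('pics/scene0.png')[125:215,225:345]
r=lambda i:cv2.resize(i,(400,int(400*i.shape[0]/i.shape[1])),interpolation=cv2.INTER_CUBIC)
A=r(t);B=r(s);B=cv2.copyMakeBorder(B,0,A.shape[0]-B.shape[0],0,0,cv2.BORDER_CONSTANT);cv2.imwrite('pics/hp.png',np.hstack([A,B]))
```

```text
0 [0.6943 0.2828] [0.6729 0.2861]
0.02 [0.6877 0.274 ] [0.6726 0.279 ]
0.04 [0.6811 0.2653] [0.6723 0.2719]
0.06 [0.6745 0.2566] [0.672  0.2649]
0.08 [0.6678 0.2479] [0.6718 0.2578]
0.1 [0.6612 0.2391] [0.6715 0.2507]
```

View pics/hp.png

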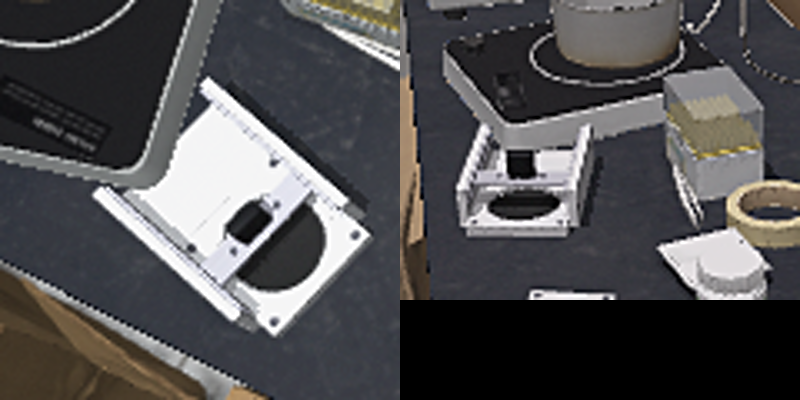

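Left is top, right is scene: the hotplate corner sits close above the holder's rear end, so I'll open the gate to about 83 mm rather than to the stop. I'll grip the tab across its 30 mm, so the body's long side stays clear of the hotplate.

```bash
python3 -m creep '[[[5,1.4,-3.5,6,0,0,-0.17],[5,1.4,-3.5,11,0,0,-0.34],[5,1.4,-3.5,16,0,0,-0.51],[5,1.4,-3.5,17,0,0,-0.68],[5,1.4,-3.5,18,0,0,-0.85],[5,1.4,-3.5,18,0,0,-1.02],[5,1.4,-3.5,18,0,0,-1.19],[5,1.4,-3.5,18,0,0,-1.19],[5,1.4,-3.5,18,0,0,-1.19]]]'
python3 - <<'E'
from h import *
c,im=snap('wrist','w2')
goto(.626,.179,.045,.808)
E
```

```text
t: 2.9
eef_pos: [0.6262, 0.179, 0.1167]
ee_rot: [3.142, -0.0, 0.803]
force: [-0.6, 0.0, 0.5]
width: 0.0502
gripper_force: 0.0
shift cm [-0.01 -0.03  7.17] turn [array([ 0.0001, -0.0002, -0.0042])]
```

View pics/w2.png

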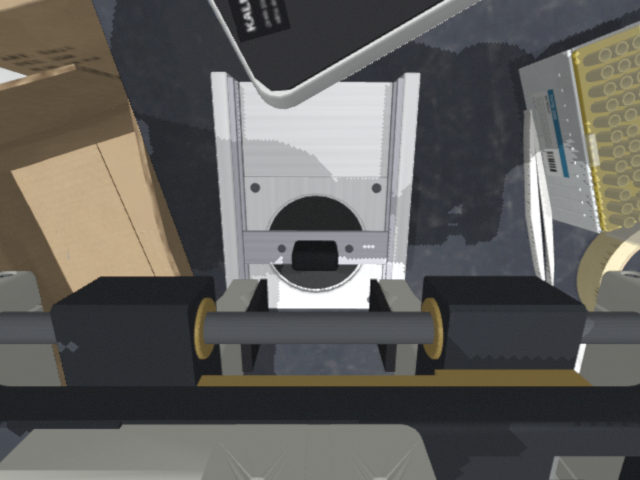

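The tab at (315,255) is centred between the fingers, the guides are vertical in the image, and the hotplate corner is at (280,105). Descend, grip, and slide.

```bash
python3 -m creep '[[[5,0,0,4,0,0,0],[5,0,0,7.1,0,0,0],[5,0,0,7.1,0,0,0],[2,0,0,7.1,0,0,0],[2,0,0,7.1,0,0,0],[2,0,0,7.1,0,0,0],[2,0,0,7.1,0,0,0],[2,0,0,7.1,0,0,0]]]' 15
```

```text
t: 3.95
eef_pos: [0.6253, 0.1809, 0.0473]
ee_rot: [-3.139, -0.002, 0.806]
force: [-10.9, 10.8, 6.8]
width: 0.0296
gripper_force: 15.0
```

```bash
python3 -m creep '[[[2,0,-0.25,0,0,0,0],[2,1.5,-0.25,0,0,0,0],[2,3,-0.25,0,0,0,0],[2,4.5,-0.25,0,0,0,0],[2,6,-0.25,0,0,0,0],[2,7,-0.25,0,0,0,0],[2,7.7,-0.25,0,0,0,0],[2,7.7,-0.25,0,0,0,0],[2,7.7,-0.25,0,0,0,0]]]'
```

```text
t: 5.08
eef_pos: [0.6798, 0.2373, 0.0472]
ee_rot: [3.141, -0.004, 0.807]
force: [-1.1, 3.1, 5.6]
width: 0.0302
gripper_force: 15.0
```

```bash
python3 -m creep '[[[5,0,0,0,0,0,0],[5,0,0,0,0,0,0],[5,0,0,-5,0,0,0],[5,0,0,-11,0,0,0],[5,0,0,-17,0,0,0],[5,0,0,-20,0,0,0],[5,0,0,-20,0,0,0]]]'
python3 - <<'E'
from h import *
goto(.467,-.296,.26,-.763)
E
```

```text
t: 5.95
eef_pos: [0.6792, 0.236, 0.2492]
ee_rot: [3.14, -0.005, 0.806]
force: [0.1, -1.2, -0.8]
width: 0.0499
gripper_force: 0.0
shift cm [-53.07  21.53  -1.32] turn [array([-0.0027, -0.0056,  1.569 ])]
```

```bash
python3 -m creep '[[[8,-6,2.4,-1,0,0,0.17],[8,-12,4.9,-1,0,0,0.34],[8,-18,7.3,-1,0,0,0.51],[8,-24,9.7,-1,0,0,0.68],[8,-30,12.2,-1,0,0,0.85],[8,-36,14.6,-1,0,0,1.02],[8,-42,17,-1,0,0,1.19],[8,-47,19,-1,0,0,1.36],[8,-51,20.7,-1,0,0,1.5],[8,-53,21.5,-1,0,0,1.57],[8,-53,21.5,-1,0,0,1.57],[8,-53,21.5,-1,0,0,1.57]]]'
python3 - <<'E'
from h import *
c,im=snap('wrist','w3')
print(proj(c,[[.517,-.3445,.078]]))
cv2.imwrite('pics/w3c.png',cv2.resize(im[0:270],(800,338)))
E
```

```text
t: 7.45
eef_pos: [0.466, -0.2952, 0.2548]
ee_rot: [3.141, 0.001, -0.763]
force: [0.4, 0.1, 0.2]
width: 0.08
gripper_force: 0.0
[[318.1018 146.4737]]
```

View pics/w3c.png

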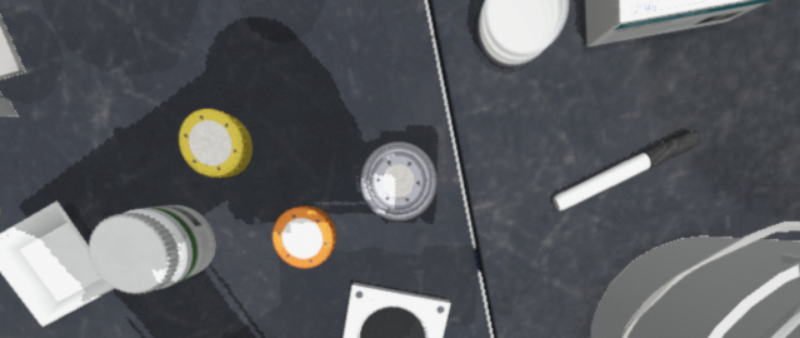

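The stack is at crop (399,181), which is about pixel (319,145), as predicted. Orange is at crop (303,238) and the medium seat's corner is below it. Next I'll measure the circles of the stack.

Run:
```python
from h import *
im=cv2.imread('pics/w3.png');c=cam('wrist')
r=im[100:195,270:370];g=cv2.GaussianBlur(cv2.cvtColor(r,cv2.COLOR_BGR2GRAY),(3,3),0)
G=cv2.resize(g,None,fx=4,fy=4,interpolation=cv2.INTER_CUBIC)
for lo,hi,z in((50,66,.078),(66,92,.078),(92,108,.052),(108,135,.026)):
    h=cv2.HoughCircles(G,cv2.HOUGH_GRADIENT,1,10,param1=100,param2=18,minRadius=lo,maxRadius=hi)
    if h is not None:
        for u,v,rad in h[0][:3]: print(z,u/4+270,v/4+100,rad/4,cast(c,(u/4+270,v/4+100),z)[0], 'radius mm',rad/4/345*(.414-z)*1000)
print(c[3][:3,:3].T@-c[3][:3,3])
G=cv2.cvtColor(cv2.resize(r,(600,570),interpolation=cv2.INTER_CUBIC)[:, :],cv2.COLOR_RGB2RGBA);cv2.imwrite('pics/w3d.png',G)
```

```text
0.078 303.375 146.875 14.975 [ 0.5267 -0.3339  0.078 ] radius mm 14.584348
0.078 308.125 146.375 19.875 [ 0.5239 -0.3375  0.078 ] radius mm 19.356522
0.052 314.125 146.625 25.725 [ 0.5199 -0.3411  0.052 ] radius mm 26.992607
0.026 317.375 146.625 28.975 [ 0.5176 -0.3434  0.026 ] radius mm 32.586376
[ 0.5185 -0.3453  0.4144]
```

View pics/w3d.png

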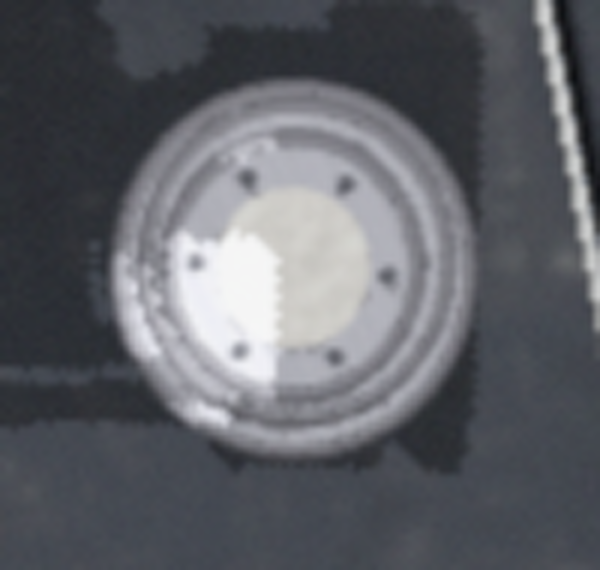

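The close crop shows concentric grey tiers with a white face, which confirms the choice. The top's screw ring is centred at crop (291,268), pixel (318.6,144.7), and the outer rim at pixel (319,144.7).

Run:
```python
from h import *
c=cam('wrist')
p=cast(c,(318.6,144.75),.078)[0];q=cast(c,(319,144.7),.026)[0];print(p,q)
goto(*p[:2],.061)
```

```text
[ 0.5182 -0.3456  0.078 ] [ 0.5179 -0.346   0.026 ]
shift cm [ 7.27  0.07 19.39] turn []
```

```bash
python3 -m creep '[[[6.6,5,0.05,2,0,0,0],[6.6,7.2,0.05,6,0,0,0],[6.6,7.2,0.05,11,0,0,0],[6.6,7.2,0.05,14.5,0,0,0],[6.6,7.2,0.05,14.5,0,0,0],[6.6,7.2,0.05,14.5,0,0,0]]]' 15;  python3 - <<'E'
from h import *
goto(.518,-.3458,.061,-.763)
E
```

```text
t: 8.25
eef_pos: [0.5191, -0.3456, 0.1121]
ee_rot: [-3.141, -0.002, -0.762]
force: [-0.3, -0.0, 0.9]
width: 0.0661
gripper_force: 0.0
shift cm [-0.08  0.09  5.11] turn [array([-0.0003, -0.0018,  0.0009])]
```

```bash
python3 -m creep '[[[6.6,-0.05,0.05,3,0,0,0],[6.6,-0.05,0.05,5,0,0,0],[6.6,-0.05,0.05,5,0,0,0],[6.6,-0.05,0.05,5,0,0,0],[3,-0.05,0.05,5,0,0,0],[3,-0.05,0.05,5,0,0,0],[3,-0.05,0.05,5,0,0,0],[3,-0.05,0.05,5,0,0,0],[3,-0.05,0.05,5,0,0,0]]]' 12
```

```text
t: 9.38
eef_pos: [0.5173, -0.3459, 0.0609]
ee_rot: [-3.142, -0.0, -0.764]
force: [-1.0, 1.4, 3.9]
width: 0.0405
gripper_force: 12.0
```

```bash
python3 -m creep '[[[3,0,0,-2,0,0,0],[3,0,0,-6,0,0,0],[3,0,0,-11,0,0,0],[3,0,0,-11,0,0,0]]]' 15;  python3 - <<'E'
from h import *
goto(.517,-.036,.17,-.763);goto(.517,-.036,.016,-.763)
E
```

```text
t: 9.88
eef_pos: [0.5194, -0.3468, 0.175]
ee_rot: [-3.139, -0.007, -0.763]
force: [-0.2, 0.4, -0.7]
width: 0.0404
gripper_force: 15.0
shift cm [-21.66 -22.29   0.4 ] turn [array([-0.0026, -0.0072, -0.0002])]
shift cm [-21.77 -22.25  15.8 ] turn [array([-0.0026, -0.0072, -0.0002])]
```

```bash
python3 -m creep '[[[3,-4,-4,0,0,0,0],[3,-8,-8,0,0,0,0],[3,-12,-12,0,0,0,0],[3,-16,-16.5,0,0,0,0],[3,-19.5,-20,0,0,0,0],[3,-21.6,-22.3,0,0,0,0],[3,-21.6,-22.3,4,0,0,0],[3,-21.6,-22.3,8,0,0,0],[3,-21.6,-22.3,11.5,0,0,0],[3,-21.6,-22.3,11.5,0,0,0],[3,-21.6,-22.3,11.5,0,0,0],[3,-21.6,-22.3,11.5,0,0,0]]]';  python3 - <<'E'
from h import *
goto(.517,-.036,.016,-.763)
E
```

```text
t: 11.38
eef_pos: [0.5164, -0.0351, 0.057]
ee_rot: [-3.139, -0.001, -0.764]
force: [0.4, 0.4, 0.3]
width: 0.0404
gripper_force: 15.0
shift cm [0.1  0.03 4.1 ] turn [array([-0.0021, -0.0014, -0.0007])]
```

```bash
python3 -m creep '[[[3,0.1,0,2,0,0,0],[3,0.1,0,3.2,0,0,0],[3,0.1,0,3.8,0,0,0],[3,0.1,0,4.15,0,0,0],[3,0.1,0,4.15,0,0,0],[3,0.1,0,4.15,0,0,0]]]'
```

```text
t: 12.12
eef_pos: [0.5164, -0.036, 0.0144]
ee_rot: [-3.141, -0.0, -0.764]
force: [-0.5, -0.1, 2.0]
width: 0.0403
gripper_force: 15.0
```

```bash
python3 -m creep '[[[6,0,0,0,0,0,0],[6,0,0,0,0,0,0],[6,0,0,0,0,0,0],[6,0,0,-4,0,0,0],[6,0,0,-10,0,0,0],[6,0,0,-16,0,0,0],[6,0,0,-22,0,0,0],[6,0,0,-22,0,0,0]]]';  python3 - <<'E'
from h import *
goto(.467,-.296,.25,-.763)
E
```

```text
t: 13.12
eef_pos: [0.5187, -0.0357, 0.2395]
ee_rot: [-3.134, -0.006, -0.763]
force: [-0.8, -0.6, -1.0]
width: 0.0599
gripper_force: 0.0
shift cm [14.26 22.38 -1.14] turn [array([-0.0079, -0.0058, -0.0002])]
```

```bash
python3 -m creep '[[[8,3,4.5,-1,0,0,0],[8,6,9,-1,0,0,0],[8,9,13.5,-1,0,0,0],[8,12,18,-1,0,0,0],[8,14.2,22.4,-1,0,0,0],[8,14.2,22.4,-1,0,0,0],[8,14.2,22.4,-1,0,0,0]]]'
python3 - <<'E'
from h import *
c,im=snap('wrist','w4')
print(proj(c,[[.518,-.3458,.052],[.517,-.036,.032],[.413,-.238,.012]]))
t,it=snap('top','t4');u=proj(t,[[.517,-.036,.032]])[0];print(u)
u=u.astype(int)
A=cv2.resize(im[95:195,270:370],(400,400),interpolation=cv2.INTER_CUBIC);B=cv2.resize(it[u[1]-30:u[1]+30,u[0]-30:u[0]+30],(400,400),interpolation=cv2.INTER_CUBIC)
cv2.imwrite('pics/w4c.png',np.hstack([A,B]))
E
```

```text
t: 14.0
eef_pos: [0.4633, -0.2959, 0.2433]
ee_rot: [3.141, 0.001, -0.765]
force: [0.7, 0.2, 0.6]
width: 0.08
gripper_force: 0.0
[[315.8119 143.1461]
 [131.0403 329.2767]
 [312.0584 272.7487]]
[221.3432 254.623 ]
```

View pics/w4c.png

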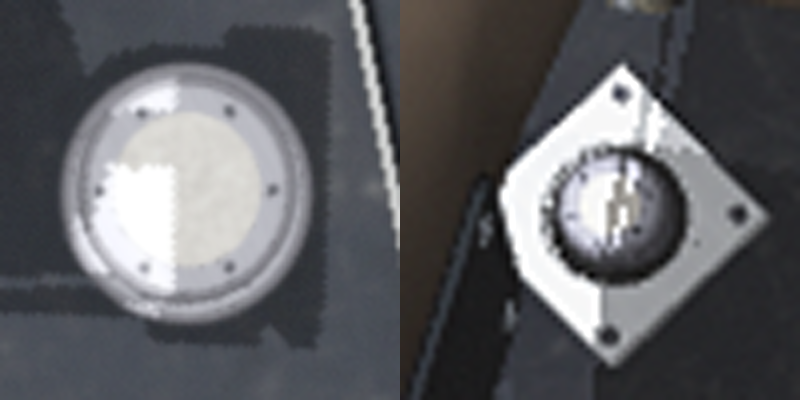

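The small cassette sits inside its pocket (right half). The medium's screw ring is at crop (186,189), pixel (316.4,142.3), so it has not moved. Go for the medium.

Run:
```python
from h import *
print(cast(cam('wrist'),(316.4,142.3),.052))
goto(.518,-.346,.10,-.763)
```

```text
[[ 0.519 -0.346  0.052]]
shift cm [ 7.43 -0.07 14.38] turn [array([0.0001, 0.0004, 0.0001])]
```

```bash
python3 -m creep '[[[8,5,-0.05,2,0,0,0],[8,7.3,-0.05,7,0,0,0],[8,7.3,-0.05,12,0,0,0],[8,7.3,-0.05,14,0,0,0],[8,7.3,-0.05,14,0,0,0],[8,7.3,-0.05,14,0,0,0]]]' 15;  python3 - <<'E'
from h import *
goto(.5183,-.346,.035,-.763)
E
```

```text
t: 14.85
eef_pos: [0.518, -0.3458, 0.1054]
ee_rot: [-3.141, -0.002, -0.762]
force: [-0.1, 0.1, 0.2]
width: 0.0799
gripper_force: 0.0
shift cm [ 0.03 -0.    7.04] turn [array([-0.0005, -0.0018,  0.0007])]
```

```bash
python3 -m creep '[[[8,0,0,4,0,0,0],[8,0,0,6.9,0,0,0],[8,0,0,6.9,0,0,0],[8,0,0,6.9,0,0,0],[4,0,0,6.9,0,0,0],[4,0,0,6.9,0,0,0],[4,0,0,6.9,0,0,0],[4,0,0,6.9,0,0,0],[4,0,0,6.9,0,0,0]]]' 15;  python3 - <<'E'
from h import *
goto(.413,-.238,.15,-.763)
E
```

```text
t: 15.98
eef_pos: [0.517, -0.3462, 0.0355]
ee_rot: [-3.141, -0.0, -0.764]
force: [-0.6, 0.9, 5.1]
width: 0.0521
gripper_force: 15.0
shift cm [-14.99  -0.63 -11.46] turn [array([-0.0001, -0.0005, -0.0007])]
```

```bash
python3 -m creep '[[[4,0,0,-2,0,0,0],[4,0,0,-7,0,0,0],[4,-3,-0.1,-10,0,0,0],[4,-8,-0.3,-10,0,0,0],[4,-12.5,-0.5,-10,0,0,0],[4,-15,-0.6,-10,0,0,0],[4,-15,-0.6,-6,0,0,0],[4,-15,-0.6,-2,0,0,0],[4,-15,-0.6,-2,0,0,0],[4,-15,-0.6,-2,0,0,0]]]';  python3 - <<'E'
from h import *
goto(.413,-.238,.016,-.763)
E
```

```text
t: 17.23
eef_pos: [0.4132, -0.2383, 0.056]
ee_rot: [3.142, -0.001, -0.764]
force: [-0.1, -0.4, -1.0]
width: 0.0523
gripper_force: 15.0
shift cm [-0.04 -0.01  4.  ] turn [array([ 0.0001, -0.0005, -0.0005])]
```

```bash
python3 -m creep '[[[4,0,0,2,0,0,0],[4,0,0,3.2,0,0,0],[4,0,0,3.8,0,0,0],[4,0,0,4.05,0,0,0],[4,0,0,4.05,0,0,0],[4,0,0,4.05,0,0,0]]]'
```

```text
t: 17.98
eef_pos: [0.4128, -0.2382, 0.0152]
ee_rot: [-3.141, -0.001, -0.764]
force: [-1.8, 0.9, 5.8]
width: 0.0522
gripper_force: 15.0
```

```bash
python3 -m creep '[[[7.2,0,0,0,0,0,0],[7.2,0,0,0,0,0,0],[7.2,0,0,0,0,0,0],[7.2,0,0,-4,0,0,0],[7.2,0,0,-10,0,0,0],[8.7,0,0,-16,0,0,0],[8.7,4,0.2,-22,0,0,0],[8.7,7.8,0.3,-23,0,0,0],[8.7,7.8,0.3,-23,0,0,0],[8.7,7.8,0.3,-23,0,0,0]]]';  python3 - <<'E'
from h import *
c,im=snap('wrist','w5')
print(proj(c,[[.518,-.346,.026]]))
t,it=snap('top','t5')
A=cv2.resize(im[90:190,270:370],(400,400),interpolation=cv2.INTER_CUBIC);u=proj(t,[[.413,-.238,.032]])[0].astype(int)
B=cv2.resize(it[u[1]-30:u[1]+30,u[0]-30:u[0]+30],(400,400),interpolation=cv2.INTER_CUBIC)
cv2.imwrite('pics/w5c.png',np.hstack([A,B]))
E
```

```text
t: 19.23
eef_pos: [0.4662, -0.2939, 0.2436]
ee_rot: [3.141, 0.002, -0.764]
force: [-1.1, 0.0, -0.2]
width: 0.0866
gripper_force: 0.0
[[319.377  143.7115]]
```

View pics/w5c.png

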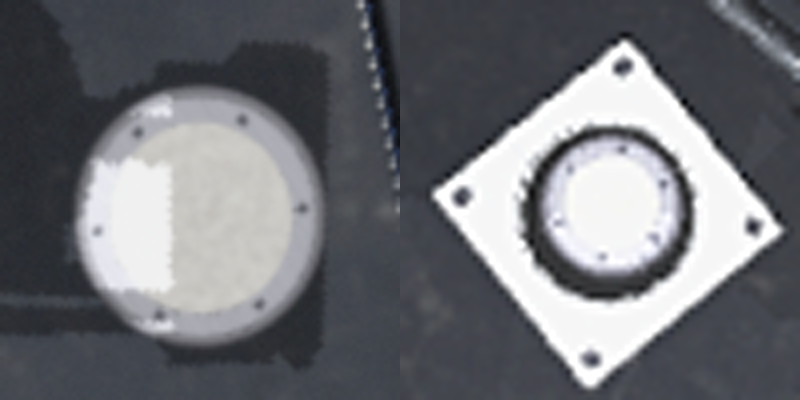

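The medium is seated flat (right half). The large's screw ring is at crop (200,218), pixel (320,144.5).

Run:
```python
from h import *
p=cast(cam('wrist'),(320,144.5),.026)[0];print(p)
goto(*p[:2],.07,-.763)
```

```text
[ 0.5168 -0.3456  0.026 ]
shift cm [ 7.29  0.23 17.37] turn [array([ 0.0006,  0.0014, -0.0007])]
```

```bash
python3 -m creep '[[[8.7,5,0.2,2,0,0,0],[8.7,7.3,0.2,7,0,0,0],[8.7,7.3,0.2,12,0,0,0],[8.7,7.3,0.2,16.5,0,0,0],[8.7,7.3,0.2,16.5,0,0,0],[8.7,7.3,0.2,16.5,0,0,0],[8.7,7.3,0.2,16.5,0,0,0]]]' 18;  python3 - <<'E'
from h import *
goto(.517,-.346,.0095,-.763)
E
```

```text
t: 20.2
eef_pos: [0.5196, -0.3465, 0.0821]
ee_rot: [-3.14, -0.004, -0.763]
force: [1.0, -0.1, -0.6]
width: 0.0871
gripper_force: 0.0
shift cm [-0.25  0.16  7.26] turn [array([-0.0015, -0.0037, -0.0002])]
```

```bash
python3 -m creep '[[[8.7,-0.1,0.1,4,0,0,0],[8.7,-0.1,0.1,6.5,0,0,0],[8.7,-0.1,0.1,7,0,0,0],[8.7,-0.1,0.1,7,0,0,0],[5.5,-0.1,0.1,7,0,0,0],[5.5,-0.1,0.1,7,0,0,0],[5.5,-0.1,0.1,7,0,0,0],[5.5,-0.1,0.1,7,0,0,0]]]' 18;  python3 - <<'E'
from h import *
goto(.60,.14,.2,-.763)
E
```

```text
t: 21.2
eef_pos: [0.5172, -0.3463, 0.0102]
ee_rot: [-3.141, -0.001, -0.764]
force: [-0.6, 0.6, 5.7]
width: 0.0646
gripper_force: 18.0
shift cm [-27.63 -40.86 -18.99] turn [array([-0.0003, -0.0009, -0.0006])]
```

```bash
python3 -m creep '[[[5.5,0,0,-2,0,0,0],[5.5,0,0,-7,0,0,0],[5.5,0,0,-13,0,0,0],[5.5,-2,-3,-18,0,0,0],[5.5,-5,-8,-18,0,0,0],[5.5,-8,-13,-18,0,0,0],[5.5,-11.5,-18,-18,0,0,0],[5.5,-15,-23,-18,0,0,0],[5.5,-18.5,-28,-18,0,0,0],[5.5,-22,-33,-18,0,0,0],[5.5,-25,-37.5,-18,0,0,0],[5.5,-27.6,-40.9,-18,0,0,0],[5.5,-27.6,-40.9,-18,0,0,0],[5.5,-27.6,-40.9,-18,0,0,0]]]';  python3 - <<'E'
from h import *
goto(.6197,.1764,.09,-.763)
E
```

```text
t: 22.95
eef_pos: [0.5998, 0.14, 0.1889]
ee_rot: [3.14, 0.001, -0.763]
force: [-0.2, -0.3, -2.7]
width: 0.0641
gripper_force: 18.0
shift cm [-1.08 -4.02  9.89] turn [array([ 0.0013,  0.0005, -0.0004])]
```

```bash
python3 -m creep '[[[5.5,-1.1,-4,0,0,0,0],[5.5,-1.1,-4,4,0,0,0],[5.5,-1.1,-4,8,0,0,0],[5.5,-1.1,-4,11.5,0,0,0],[5.5,-1.1,-4,11.5,0,0,0],[5.5,-1.1,-4,11.5,0,0,0],[5.5,-1.1,-4,11.5,0,0,0]]]';  python3 - <<'E'
from h import *
goto(.6197,.1764,.0165,-.763)
E
```

```text
t: 23.82
eef_pos: [0.6212, 0.1769, 0.0767]
ee_rot: [-3.139, -0.001, -0.764]
force: [0.3, 0.1, -0.5]
width: 0.0644
gripper_force: 18.0
shift cm [-0.08  0.16  6.02] turn [array([-0.0031, -0.0011, -0.001 ])]
```

```bash
python3 -m creep '[[[5.5,-0.1,0.1,2,0,0,0],[5.5,-0.1,0.1,3.5,0,0,0],[5.5,-0.1,0.1,4.7,0,0,0],[5.5,-0.1,0.1,5.5,0,0,0],[5.5,-0.1,0.1,5.8,0,0,0],[5.5,-0.1,0.1,5.95,0,0,0],[5.5,-0.1,0.1,5.95,0,0,0]]]'
```

```text
t: 24.7
eef_pos: [0.6187, 0.1766, 0.0163]
ee_rot: [-3.141, -0.0, -0.763]
force: [-3.0, -0.8, 6.1]
width: 0.0642
gripper_force: 18.0
```

```bash
python3 -m creep '[[[7.2,0,0,0,0,0,0],[7.2,0,0,0,0,0,0],[7.2,0,0,0,0,0,0],[7.2,0,0,-3,0,0,0],[7.2,0,0,-8,0,0,0],[7.2,0,0,-14,0,0,0],[5,0,0,-18,0,0,0],[5,0,0,-18,0,0,0]]]';  python3 - <<'E'
from h import *
t,it=snap('top','t6');goto(.6795,.2367,.16,.806)
E
```

```text
t: 25.7
eef_pos: [0.6206, 0.1775, 0.1995]
ee_rot: [-3.135, -0.003, -0.763]
force: [-0.8, 0.1, -0.4]
width: 0.0578
gripper_force: 0.0
shift cm [ 0.22 -8.46  3.72] turn [array([-0.0022, -0.0034, -1.5698])]
```

```bash
python3 -m creep '[[[5,0,-1,0,0,0,-0.17],[5,0.1,-2,0,0,0,-0.34],[5,0.1,-3,0,0,0,-0.51],[5,0.1,-4,0,0,0,-0.68],[5,0.1,-5,0,0,0,-0.85],[5,0.2,-6,0,0,0,-1.02],[5,0.2,-7,0,0,0,-1.19],[5,0.2,-8,1,0,0,-1.36],[5,0.2,-8.4,3,0,0,-1.5],[5,0.2,-8.4,4,0,0,-1.57],[5,0.2,-8.4,4,0,0,-1.57],[5,0.2,-8.4,4,0,0,-1.57]]]';  python3 - <<'E'
from h import *
c,im=snap('wrist','w7');print(proj(c,[[.6795,.2367,.0695]]));goto(.6795,.2367,.047,.806)
E
```

```text
t: 27.25
eef_pos: [0.6782, 0.2358, 0.1547]
ee_rot: [3.142, 0.001, 0.805]
force: [0.6, -0.3, -0.1]
width: 0.0505
gripper_force: 0.0
[[319.0712 244.3424]]
shift cm [ 0.14  0.03 10.82] turn [array([ 0.0001, -0.0001, -0.0011])]
```

View pics/w7.png

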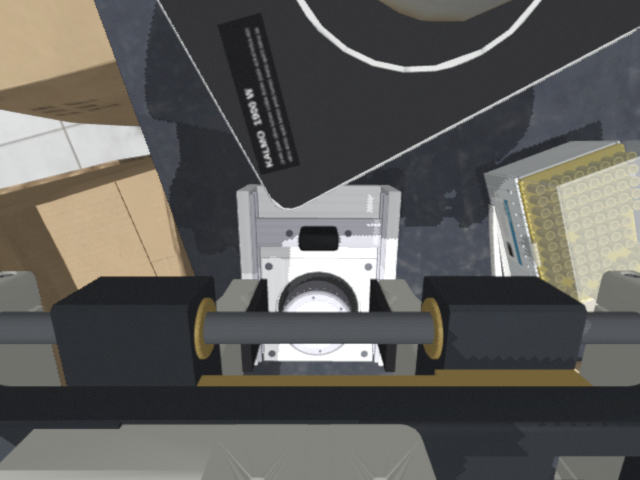

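The tab is at (318,238), just under the grip. The large cassette lies inside the pocket at (320,315). Descend, grip, and slide shut.

```bash
python3 -m creep '[[[5,0.2,0,5,0,0,0],[5,0.2,0,9,0,0,0],[5,0.2,0,10.6,0,0,0],[5,0.2,0,10.6,0,0,0],[2,0.2,0,10.6,0,0,0],[2,0.2,0,10.6,0,0,0],[2,0.2,0,10.6,0,0,0],[2,0.2,0,10.6,0,0,0]]]' 15
```

```text
t: 28.3
eef_pos: [0.6803, 0.2378, 0.0506]
ee_rot: [3.141, -0.002, 0.806]
force: [-2.3, 0.6, 7.4]
width: 0.0297
gripper_force: 15.0
```

```bash
python3 -m creep '[[[2,-1.5,0,0,0,0,0],[2,-3,0,0,0,0,0],[2,-4.5,0,0,0,0,0],[2,-6,0,0,0,0,0],[2,-7,0,0,0,0,0],[2,-7.8,0,0,0,0,0],[2,-8.2,0,0,0,0,0],[2,-8.2,0,0,0,0,0],[2,-8.2,0,0,0,0,0]]]'; python3 -m creep '[[[2,-0.2,0,0,0,0,0],[2,-0.4,0,0,0,0,0],[2,-0.4,0,0,0,0,0]]]'
```

```text
t: 29.42
eef_pos: [0.6232, 0.1789, 0.0506]
ee_rot: [3.141, -0.002, 0.807]
force: [-3.1, 2.5, 7.8]
width: 0.0298
gripper_force: 15.0
t: 29.8
eef_pos: [0.6212, 0.1769, 0.0506]
ee_rot: [3.141, -0.004, 0.807]
force: [-1.3, 5.3, 5.4]
width: 0.0297
gripper_force: 15.0
```

```bash
python3 -m creep '[[[2,-0.2,0,0,0,0,0],[2,-0.4,0,0,0,0,0],[2,-0.4,0,0,0,0,0]]]'; python3 -m creep '[[[2,-0.2,0,0,0,0,0],[2,-0.3,0,0,0,0,0],[2,-0.3,0,0,0,0,0]]]'
```

```text
t: 30.18
eef_pos: [0.6211, 0.1768, 0.0507]
ee_rot: [3.14, -0.011, 0.808]
force: [5.3, 12.2, -3.0]
width: 0.0299
gripper_force: 15.0
t: 30.55
eef_pos: [0.6205, 0.176, 0.0508]
ee_rot: [3.139, -0.014, 0.808]
force: [10.3, 16.2, -6.6]
width: 0.0297
gripper_force: 15.0
```

The gate is against its stop, with force up to about 19 N and hardly any motion. Release, lift, and check.

```bash
python3 -m creep '[[[2,0.5,0,0,0,0,0],[5,0.5,0,0,0,0,0],[5,0.5,0,0,0,0,0],[5,0.5,0,-4,0,0,0],[5,0.5,0,-10,0,0,0],[5,-4,0,-14,0,0,0],[5,-8,0,-18,0,0,0],[5,-8,0,-18,0,0,0],[5,-8,0,-18,0,0,0]]]';  python3 - <<'E'
from h import *
c,im=snap('wrist','w8');t,it=snap('top','t8')
C=lambda i,x,y,w,h:cv2.resize(i[y:y+h,x:x+w],(400,400),interpolation=cv2.INTER_CUBIC)
cv2.imwrite('pics/w8c.png',np.hstack([C(im,220,70,200,200),C(it,200,170,180,150)]))
o=np.array([.6197,.1764]);y=np.array([.69,.723]);x=np.array([.723,-.69])
for g in(0,.005,.01):print(g,proj(c,[np.r_[o+y*(g+d),.0395] for d in(-.012,.012)]),proj(c,[np.r_[o+y*g,.0695]]))
E
```

```text
t: 31.68
eef_pos: [0.5595, 0.1122, 0.229]
ee_rot: [-3.141, -0.0, 0.806]
force: [-0.2, 0.0, -0.3]
width: 0.05
gripper_force: 0.0
0 [[317.5575 141.1406]
 [317.4636 114.9333]] [[317.4175 126.5242]]
0.005 [[317.5382 135.7644]
 [317.4436 109.3434]] [[317.3955 120.5101]]
0.01 [[317.5188 130.3446]
 [317.4234 103.7072]] [[317.3734 114.4422]]
```

View pics/w8c.png

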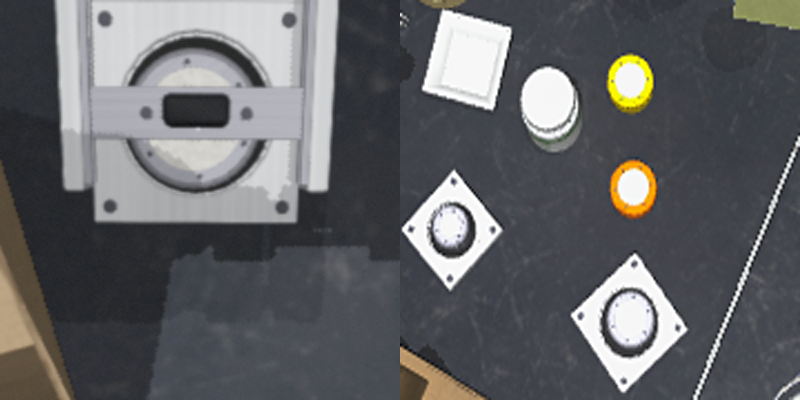

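The bar is centred over the seated large cassette (bar rows about 113–139.5, base front edge about 181.5). All cassettes are seated, and the jar and look-alikes have not moved. I'll do a numeric check of the bar relative to the holder's own edges.

Run:
```python
from h import *
c=cam('wrist');y=np.array([.69,.723])
f=lambda v,z:cast(c,(317.5,70+v/2),z)[0,:2]@y
print('bar-from-front',(f(86,.0395)+f(139,.0395))/2-f(223,.012)-.054,'from pocket',(f(86,.0395)+f(139,.0395))/2-(f(32,.012)+f(194,.012))/2, f(32,.012)-f(194,.012))
print('from guide end',(f(86,.0395)+f(139,.0395))/2-f(190,.046)-.036)
```

```text
bar-from-front 0.001036435137984175 from pocket 9.273210853644187e-07 0.0794917502973671
from guide end -0.00023876932108276433
```

```bash
python3 -c "
from station import *
print(job_done())"
```

```text
the job is handed in; nothing more can be done
None
```

All three cassettes are seated in the pockets of their own size, the gate is slid shut to its stop over the large one (within about 1 mm in the final picture), and the jar was left standing untouched; the job was handed in at about 32 s of the 128 s allowed.

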